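# Clear the marking fixture and load the next blank

### The job

Load the laser marking fixture: take the two finished parts (the round flanged bush and the tall square block) off the fixture and stand them upright in the grey tray; then slide the flat dark steel blank along the plate, without lifting it, until it is flush against both fences in their corner. Last, swing the hold-down arm round over the blank until the arm is parallel to the long back fence and leave it there. Do not disturb any of the other things lying about.

Things in the scene. Friction and masses are not known exactly. Their poses are not given: they have to be found in the camera images.
- fixture: Fixed perforated aluminium plate; origin at table height, +x towards the back fence, +y left. Plate x -165..130, y -175..175 mm, top at z 15. Two steel fences 20 wide, 20 mm high on it: long back fence, inner face at x 100, y -70..145; side fence, inner face at y 125, x -20..100. In their corner the blank's centre is at x 52.5, y 65.
- corner (a point): Inner corner of the two fences on the plate's top surface, at fixture (100, 125, 15) mm; axes as the fixture's. The blank home has its origin at (-47.5, -60, 0) mm from here.
- pivot (a point): Vertical hinge axis of the hold-down arm, on the plate's top surface, at fixture (55, -110, 15) mm; a dark post of 32 mm diameter stands there, hub top 34 mm above the plate.
- clamp (a joint): Angle (rad) of the hold-down arm about its upright pivot: 0 = arm points along fixture -x, pi/2 = along fixture +y, parallel to the back fence. Stiff (0.25 N m), stays where left; range -0.6..2.3, no stop at pi/2; starts -0.4..0.3. Flat steel bar 20 mm wide, 20..30 mm above the plate top, reaching 145 mm from the pivot; a pad under its end hangs to 15 mm above the plate.
- clamp_knob (a point): Middle of the upright black knob on the arm, 135 mm from the pivot, 45 mm above the plate top. Knob: cylinder of 22 mm diameter, from 30 to 60 mm above the plate top.
- blank: Loose flat dark steel blank, 95 mm (its x) by 120 mm (its y), 12 mm thick, about 0.37 kg, lying on the front half of the fixture plate. Origin at the centre of its underside. Its own x must end up parallel to fixture x (starts up to 0.3 rad off).
- bush: Finished part, steel bush standing upright: foot flange 50 mm diameter and 12 mm high, body 36 mm diameter above it, total height 60 mm, 0.4 kg. Origin at the centre of its underside; z up its axis.
- block: Finished part, aluminium block standing upright: 38 x 38 mm, 64 mm tall, 0.24 kg. Origin at the centre of its underside; x, y square to its faces.
- tray: Fixed grey plastic tray, open on top, 210 mm (its x) by 150 mm (its y), 32 mm high, walls 4 mm. It stands left or right of the fixture. Origin at the centre of its underside.
- tray_in (a point): Centre of the tray's inner floor, 4 mm above the table; axes as the tray's.
- carton: Closed cardboard box, heavy and fixed, 170 (x) x 130 (y) x 60 mm high, on the side where the tray is not. Origin at the centre of its underside.
- gauge: Bystander: brass stepped gauge block, 24 x 24 mm, 50 mm tall, standing at the front left of the fixture plate. Origin at the centre of its underside.
- pot: Bystander: small white pot, 30 mm diameter, 35 mm tall, at the right back corner of the fixture plate. Origin at the centre of its underside.
- driver: Bystander: screwdriver lying on the table at the far left, beside the blue box, about 0.2 m long along its x. Origin near its middle, on the table.
- caliper: Bystander: caliper lying on the table right of the fixture, 200 mm along its x, jaws 75 mm to its -y, 12 mm high.
- bottle: Bystander: white bottle, 56 mm diameter, 130 mm tall, back left. Origin at the centre of its underside.
- tape: Bystander: roll of clear tape lying flat, 90 mm diameter, 24 mm high, left of the fixture. Origin at the centre of its underside.

How it is judged:
By the outcome, as a careful person would: the job done as asked, in the order asked, and still so for the second after the job is handed in, with the robot touching nothing.
It also fails if it takes over 72 s, if anything falls off the work surface, if the arm or the gripper's body presses on something with over 40 N, if the wrist force passes 120 N, or if a joint passes its speed limit or range.

### The arm

A 7-joint arm with a two-finger parallel gripper is mounted at the origin on the work surface. World frame = base frame: x ahead of the robot, y to its left, z up, the work surface at z = 0. Lengths are in m, angles in rad, forces in N, time in s.
With the tool pointing down it reaches from about 0.4 to 0.85 m from the base axis. Payload 4.5 kg.
Tool frame: the origin (TCP) lies at the very end of the fingers, on their centre line; the grasp point (between the pads) lies 19 mm behind it; z points along the fingers, y is the line along which they close (so a half turn about z gives the same grasp; the last joint's range is limited). The gripper opens to 88 mm and grips with 3 to 60 N. Pads are 18 mm wide; open, the fingers measure 123 mm over their backs; the gripper's body (75 mm by 187 mm) begins 45 mm behind the grasp point.
Start: joints at [1.247, 0.689, -0.195, 1.565, 0.157, 0.902, -0.215], TCP at [0.219, -0.585, 0.239] pointing down, gripper open.
Joint ranges: [-3.01, 3.01], [-0.46, 2.08], [-1.47, 1.51], [0.13, 2.56], [-1, 4.14], [0.04, 2.09], [-2.66, 2.66]. Speed limits (rad/s): [2.57, 2.57, 3.14, 3.14, 3.14, 3.14, 3.14].

### API

Orientations are given as a unit quaternion [x, y, z, w].
In Python, from plant import r gives the robot as it stands. The module is installed in compiled form; this text tells all that it offers.
- The arm moves only by the shell command python3 -m pendant 'ROWS' [FORCE]. ROWS is JSON, one flat list of numbers, 7 for each row, row after row: the opening, from 0 (shut) to 1 (fully open), then the shift along the tool's x, y, z scaled (see below), then the turn, a rotation vector about the tool's x, y, z scaled (see below). A call has 1 to 12 rows; each row is the pose to reach, as a shift and turn from the pose commanded when the call began, along the tool's axes at that moment; what a row does not reach only later rows make up. The controller multiplies each number of a shift by 0.15 m and each number of a turn by pi/2 rad. A row lasts 1/10 s, in which the tool goes at most 50 mm and 8.59 degrees, less where a joint would pass 70% of its speed; a pose out of reach is approached as far as the arm can. A call with a number of a shift or a turn outside -1 to 1 is refused whole. A call with a gripper value outside its range is refused whole. The fingers move at their own pace and stop on an object; FORCE is the grip in N (left out, the last holds). Time passes only in rows, so rows that repeat a pose let the fingers close. It gives the time, the measured TCP pose, the force, the opening and the grip force at its end, in the units of the state.
- r.get_state(): the state, without advancing time (a new reading comes with each control period).
- r.snapshot(name): name is "scene" or "top" or "wrist"; returns a dict with "img" (400x640x3 uint8, red, green, blue), "mtx" (3x3 intrinsics, pixels), "k1" (the pictures are not rectified: a ray, as slopes to the right and down, at radius r is drawn at 1 + k1 r^2 times it, then the intrinsics apply), "cam_to_world" (4x4, takes a point from camera to world coordinates). Camera axes: x right, y up, looking along -z (the intrinsics and any distortion apply to the point x, -y, -z); pixel columns grow to the right and rows downward; lengths in m; the calibration is good to about 2 mm. A picture is of the moment at which its call begins. There is no depth.
- r.finish_job(): hands the job in; it is judged then, once.
The state is a dict: "clock": time; "q": joint angles; "qd": joint speeds; "joint_torque": joint torques, N m; "tool_pos": TCP position; "eef_rot": TCP orientation; "contact_force": force on the tool from outside, world axes, zero at the start; "moment": the same for the moment, N m; "opening": opening from 0.0 (shut) to 1.0 (fully open); "finger_force": force on a finger pad.
Only numpy, scipy, OpenCV 4.12 (cv2) and the standard library are available. Lean on these libraries where they do the work, as an engineer would, in place of code of your own. Each camera call takes 0.05 s, during which the arm holds its last target. There are 200 camera calls.

## Working session

There is one attempt and no reset: what is moved stays moved. The work goes in short steps, Python scripts to look and compute and a shell command to move; the robot and the scene stay as the last step left them, time stands still between calls to the robot, and variables do not carry over. Pictures are saved under pics/ and viewed, at most 10 in all, crops included, and the job is handed in when it is done.

```bash
mkdir -p pics; ls; python3 - <<'E'
from plant import r
import cv2,numpy as np
s=r.get_state();print(s)
for n in("scene","top","wrist"):
    d=r.snapshot(n);cv2.imwrite(f"pics/{n}0.png",d["img"][:,:,::-1]);np.savez(f"pics/{n}0.npz",**d);print(n,d["mtx"].tolist(),d["k1"],d["cam_to_world"].round(4).tolist())
E
```

```text
pics
{'clock': 0.0, 'q': array([ 1.24678706,  0.68998435, -0.19449329,  1.56632597,  0.15737494,
        0.90248738, -0.21509843]), 'qd': array([ 0.00117696, -0.00044166,  0.00023862,  0.00097288, -0.00285305,
       -0.00040463, -0.00202154]), 'joint_torque': array([-1.73650747e-06, -5.27556074e+01, -1.26667053e+00, -1.53424591e+01,
       -5.25315560e-02,  6.47700741e-03,  1.89824145e-04]), 'tool_pos': array([ 0.21859952, -0.58486614,  0.2379141 ]), 'eef_rot': array([ 9.84028635e-01,  1.78007942e-01, -2.58274214e-04, -8.66280676e-04]), 'contact_force': array([0.16607823, 0.20491407, 0.21896729]), 'moment': array([-0.04865503, -0.03590687,  0.00135041]), 'finger_force': 0.0, 'opening': 1.0003831810734343}
scene [[438.0739696603264, 0.0, 316.58509088529166], [0.0, 438.0739696603264, 193.89472758655526], [0.0, 0.0, 1.0]] 0.04092063333247663 [[-0.3504, -0.6346, 0.6888, 1.3565], [0.9365, -0.2266, 0.2677, 0.3805], [-0.0138, 0.7389, 0.6737, 0.8352], [0.0, 0.0, 0.0, 1.0]]
top [[491.16601451460656, 0.0, 312.2757809336471], [0.0, 491.16601451460656, 190.78542366899185], [0.0, 0.0, 1.0]] -0.06811977070026239 [[-0.0231, 0.9861, -0.1646, 0.3155], [-0.9997, -0.0237, -0.0019, 0.0552], [-0.0057, 0.1645, 0.9864, 1.4637], [0.0, 0.0, 0.0, 1.0]]
wrist [[329.3323547003202, 0.0, 321.003350359714], [0.0, 329.3323547003202, 197.95729298522124], [0.0, 0.0, 1.0]] -0.04779432025269367 [[0.3507, 0.8986, 0.2635, 0.2868], [-0.9365, 0.3369, 0.0976, -0.5594], [-0.001, -0.281, 0.9597, 0.3833], [0.0, 0.0, 0.0, 1.0]]
```

View pics/top0.png

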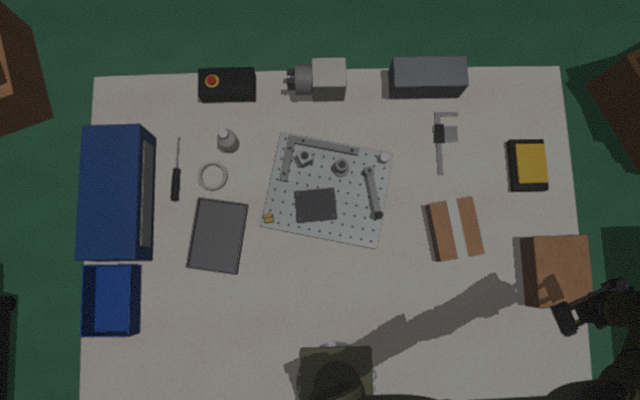

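View pics/scene0.png

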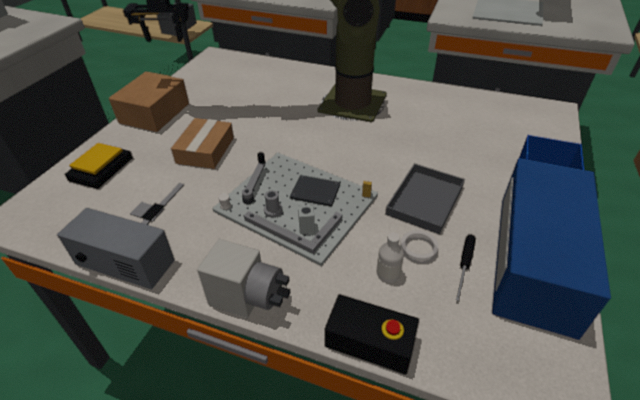

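The top view shows the plate with corners near (285,132), (392,150), (377,249) and (262,228). The block is at (304,157), bush (340,165), clamp pivot (368,172), knob (377,214), blank (315,205), gauge (268,217) and pot (383,157). The tray is at (217,236), left of the plate. The scene view agrees with this.

```bash
cat > h.py <<'E'
import numpy as np,cv2
from scipy.spatial.transform import Rotation as R
def ray(d,px):
    px=np.atleast_2d(np.float64(px)).reshape(-1,1,2)
    dist=np.array([float(d["k1"]),0,0,0,0])
    n=cv2.undistortPointsIter(px,d["mtx"],dist,None,None,(3,100,1e-10))[:,0] if hasattr(cv2,'undistortPointsIter') else cv2.undistortPoints(px,d["mtx"],dist)[:,0]
    T=d["cam_to_world"];v=np.c_[n[:,0],-n[:,1],-np.ones(len(n))]@T[:3,:3].T
    return T[:3,3],v
def plane(d,px,z):
    o,v=ray(d,px);return (o+v*((z-o[2])/v[:,2])[:,None])[:,:2]
def tri(obs):
    A=np.zeros((3,3));b=np.zeros(3);L=[]
    for d,px in obs:
        o,v=ray(d,px);v=v[0]/np.linalg.norm(v[0]);P=np.eye(3)-np.outer(v,v);A+=P;b+=P@o;L.append((P,o))
    x=np.linalg.solve(A,b);return x,[np.linalg.norm(P@(x-o)) for P,o in L]
def proj(d,p):
    T=d["cam_to_world"];c=(np.atleast_2d(p)-T[:3,3])@T[:3,:3]
    c=c*[1,-1,-1];return cv2.projectPoints(c.reshape(-1,1,3),np.zeros(3),np.zeros(3),d["mtx"],np.array([float(d["k1"]),0,0,0]))[0][:,0]
def load(f):
    z=np.load(f);return {k:z[k] for k in z.files}
def snap(n,f):
    from plant import r
    d=r.snapshot(n);cv2.imwrite(f"pics/{f}.png",d["img"][:,:,::-1]);np.savez(f"pics/{f}.npz",**d);return d
def go(target,yaw=None,s=None):
    """units for a move to world target (tool down), yaw = wanted heading of tool y-axis line (world rad)"""
    if s is None:
        from plant import r
        s=r.get_state()
    Q=R.from_quat(s["eef_rot"]);M=Q.as_matrix()
    sh=M.T@(np.array(target)-s["tool_pos"])/0.15
    yn=np.arctan2(M[1,1],M[0,1]);out=[sh.round(3).tolist()]
    if yaw is not None:
        dy=(yaw-yn+np.pi/2)%np.pi-np.pi/2
        c=yn+dy;y=np.array([np.cos(c),np.sin(c),0]);z=np.array([0,0,-1.]);W=np.c_[np.cross(y,z),y,z]
        out.append((R.from_matrix(M.T@W).as_rotvec()/(np.pi/2)).round(3).tolist());out.append("dyaw %.3f"%dy)
    return out
E
python3 - <<'E'
from h import *
d=load("pics/top0.npz")
P=plane(d,[(285,132),(392,150),(377,249),(262,228)],.015);print(P)
for n,p,z in[("block",(304,157),.08),("bush",(340,165),.07),("pivot",(368,172),.045),("knob",(377,214),.07),("blank",(315,205),.027),("tray",(217,236),.02),("gauge",(268,217),.04)]:print(n,plane(d,p,z))
from plant import r
print(go([0.50,-.02,.35],np.pi/2), r.get_state()["tool_pos"])
E
```

```text
[[ 0.74132646  0.13701703]
 [ 0.67693675 -0.18702198]
 [ 0.37941221 -0.1281077 ]
 [ 0.44924592  0.20914808]]
block [[0.64595393 0.07939877]]
bush [[ 0.62198225 -0.02441094]]
pivot [[ 0.60441507 -0.10770216]]
knob [[ 0.47641773 -0.12545822]]
blank [[0.51252313 0.05081457]]
tray [[0.42809046 0.34174848]]
gauge [[0.478685   0.18873271]]
[[3.076, -2.872, -0.742], [-0.001, 0.0, 0.228], 'dyaw -0.358'] [ 0.21869819 -0.58500071  0.23811594]
```

```bash
python3 -m pendant '[1,1,-1,-0.4,0,0,0.228, 1,1,-1,-0.4,0,0,0.228, 1,1,-1,-0.4,0,0,0.228, 1,1,-1,-0.4,0,0,0.228, 1,1,-1,-0.4,0,0,0.228, 1,1,-1,-0.4,0,0,0.228]' | tail -3
python3 -m pendant '[1,0.95,-1,0,0,0,0, 1,0.95,-1,0,0,0,0, 1,0.95,-1,0,0,0,0, 1,0.95,-1,0,0,0,0, 1,0.95,-1,0,0,0,0]' | tail -1
python3 -m pendant '[1,1,-1,0,0,0,0, 1,1,-1,0,0,0,0, 1,1,-1,0,0,0,0, 1,1,-1,0,0,0,0, 1,1,-1,0,0,0,0]' | tail -1
python3 -m pendant '[1,0,-0.6,0,0,0,0, 1,0,-0.6,0,0,0,0, 1,0,-0.6,0,0,0,0, 1,0,-0.6,0,0,0,0]' | tail -1
python3 - <<'E'
from h import *
d=snap("wrist","w1");print(d["cam_to_world"].round(4).tolist())
E
```

```text
contact_force: [0.1, -0.5, -0.4]
opening: 0.998
finger_force: 0.0
finger_force: 0.0
finger_force: 0.0
finger_force: 0.0
[[0.0003, 0.9595, 0.2816, 0.6721], [-1.0, -0.0004, 0.0024, -0.003], [0.0024, -0.2816, 0.9595, 0.4434], [0.0, 0.0, 0.0, 1.0]]
```

View pics/w1.png

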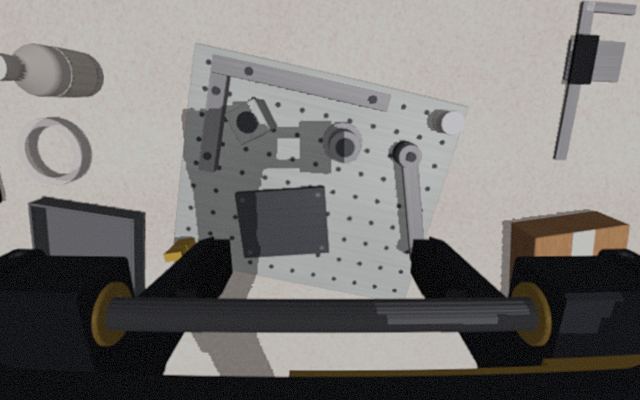

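The wrist view shows the plate with its back corners at (196,44) and (467,107). The fences, block (about 247,120, top tilted away), bush (343,140), pivot (407,152), arm down to (412,250), blank (282,222), gauge (180,248) and tray (90,235) are all visible. I'll enlarge it to get accurate pixels.

```bash
python3 - <<'E'
from h import *
i=cv2.imread("pics/w1.png")[35:275,170:480]
i=cv2.convertScaleAbs(cv2.resize(i,None,fx=2.5,fy=2.5,interpolation=cv2.INTER_CUBIC),alpha=1.3)
cv2.imwrite("pics/w1c.png",i)
E
```

```text
(no output)
```

View pics/w1c.png

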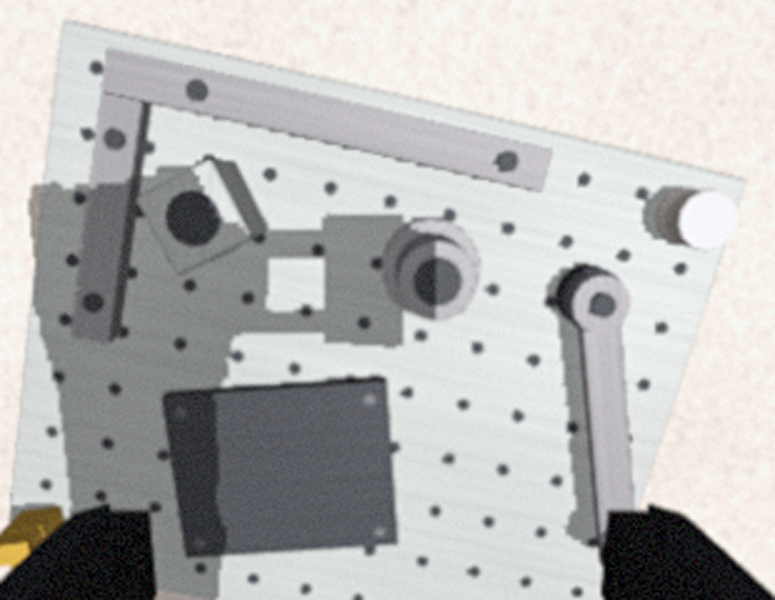

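```bash
cat >> h.py <<'E'
def fit2(A,B):
    A=np.array(A,float);B=np.array(B,float);a=A-A.mean(0);b=B-B.mean(0)
    th=np.arctan2((a[:,0]*b[:,1]-a[:,1]*b[:,0]).sum(),(a*b).sum());c,s=np.cos(th),np.sin(th);M=np.array([[c,-s],[s,c]])
    t=B.mean(0)-M@A.mean(0);return th,t,M,np.linalg.norm(A@M.T+t-B,axis=1)*1000
E
python3 - <<'E'
from h import *
d=load("pics/w1.npz")
C=lambda p:(np.array(p)+.5)/2.5-.5+[170,35]
obs=[((130,175),15,(66,20)),((130,-175),15,(745,180)),((120,145),35,(107,50)),((120,-70),35,(552,150)),((100,-70),35,(543,190)),((100,125),35,(138,101)),((-20,125),35,(108,338)),((-20,145),35,(72,335)),((55,-110),49,(602,305))]
th,t,M,e=fit2([np.array(o[0])/1000 for o in obs],[plane(d,C(o[2]),o[1]/1000)[0] for o in obs])
print("fixture",th,t,e.round(1));np.savez("fix.npz",th=th,t=t,M=M)
F=lambda p:(M.T@(np.array(p)-t)*1000).round(1)
bl=plane(d,C([(165,394),(385,379),(397,543),(187,556)]),.027);c=bl.mean(0)
print("blank",c,F(c),[np.degrees(np.arctan2(*(bl[j]-bl[i])[::-1])).round(1) for i,j in((1,0),(2,3),(3,0),(2,1))],[np.linalg.norm(bl[i]-bl[i-1]).round(4) for i in range(4)])
for n,p,z in[("bush",(437,279),.075),("block",(193,217),.079),("armmid",(612,450),.045)]:
    w=plane(d,C(p),z)[0];print(n,w,F(w))
# height check with top camera: dark hole blobs
T=load("pics/top0.npz");g=cv2.cvtColor(T["img"],cv2.COLOR_RGB2GRAY)
for n,p,z in[("bush",(437,279),.075),("block",(193,217),.079)]:
    w=plane(d,C(p),z)[0];u,v=proj(T,[[*w,z]])[0];x0,y0=int(u)-7,int(v)-7
    k=g[y0:y0+15,x0:x0+15].astype(float);print(n,u,v);print(k.astype(int)[2:13,2:13])
w=T["img"].astype(int)
s=T["img"][190:285,175:260];hsv=cv2.cvtColor(T["img"],cv2.COLOR_RGB2GRAY);m=np.zeros_like(g);m[190:285,178:256]=(g[190:285,178:256]<110)*255
cs=max(cv2.findContours(m,0,1)[0],key=cv2.contourArea);rr=cv2.minAreaRect(cs);print("tray px",rr,cv2.boxPoints(rr))
q=cv2.approxPolyDP(cs,6,True)[:,0];print(q.tolist(),plane(T,q,.032))
E
```

```text
fixture -0.21899477834947065 [0.57860158 0.00683716] [2.8 1.8 1.8 0.8 0.8 2.  3.1 1.5 0.3]
blank [0.51479394 0.04722745] [-71.1  25.6] [np.float64(94.0), np.float64(93.9), np.float64(3.3), np.float64(4.2)] [np.float64(0.094), np.float64(0.1159), np.float64(0.094), np.float64(0.1175)]
bush [ 0.6240431  -0.03012105] [ 52.4 -26.2]
block [0.65155976 0.07646561] [56.1 83.8]
armmid [ 0.53266262 -0.1242276 ] [ -16.4 -137.9]
bush 342.035128298711 163.88422111345054
[[123 116 118 113 115 107 114 114 120 125 124]
 [127 115 109 102 101  99 102 106 118 116 122]
 [109 102  97  98  81  85  88  96 105 113 118]
 [103  93  86  69  65  69  71  89  98 105 118]
 [ 97  87  68  60  57  50  64  71  90 104 110]
 [ 93  72  55  56  54  53  57  54  77  96 101]
 [ 88  72  60  56  54  57  57  60  78  92 100]
 [ 96  74  54  53  51  53  53  60  79  97 102]
 [ 98  87  68  61  52  56  60  65  86 100  93]
 [ 92  98  86  69  61  68  69  82  90  97  90]
 [ 84 100  95  90  87  91  93  98  89  85  89]]
block 304.9816186454445 155.16939063535582
[[121 115 122 115 116 117 118 122 122 121 117]
 [115 116 119 108  95  91  96 106 118 121 121]
 [118 118 102  86  70  66  68  84  95 116 120]
 [118 111  86  60  58  55  53  59  78 107 122]
 [116 103  70  52  55  53  52  50  66  90 121]
 [118  96  67  53  58  56  61  56  58  85 120]
 [119 105  70  58  56  53  48  48  61  90 124]
 [117 111  74  56  54  54  52  52  76 104 123]
 [112 117 105  73  67  56  65  78  97 116 128]
 [ 98 120 119 107  92  91  92 105 119 123 117]
 [ 79 115 124 125 121 117 114 122 120 111  92]]
tray px ((216.794677734375, 235.44361877441406), (53.347991943359375, 73.33585357666016), 9.01932144165039) [[184.70215 267.47656]
 [196.19882 195.04745]
 [248.8872  203.41068]
 [237.39053 275.83978]]
[[198, 197], [185, 267], [237, 274], [248, 204]] [[0.54388335 0.39692336]
 [0.33906057 0.43239934]
 [0.31616905 0.28072138]
 [0.51947989 0.24819988]]
```

```bash
python3 -m pendant '[0.65,-0.36,0,0.8,0,0,0.14, 0.65,-0.36,0,0.8,0,0,0.14, 0.65,-0.36,0,0.8,0,0,0.14, 0.65,-0.36,0,0.8,0,0,0.14, 0.65,-0.36,0,0.8,0,0,0.14]'
python3 - <<'E'
from h import *
d=snap("wrist","w2");w=load("pics/w1.npz");g=cv2.cvtColor(d["img"],cv2.COLOR_RGB2GRAY)
for n,p,z in [("bush",(.624,-.030),.075),("block",(.6516,.0765),.079)]:
    print(n,proj(d,[[*p,z]]),proj(w,[[*p,z]]))
from plant import r
print(r.get_state()["tool_pos"])
E
```

```text
clock: 2.7
tool_pos: [0.5466, -0.0045, 0.1793]
eef_rot: [0.994, -0.111, 0.001, 0.0]
contact_force: [1.1, -0.6, -0.6]
opening: 0.652
finger_force: 0.0
bush [[331.99759394  90.12116979]] [[344.39088394 146.33855244]]
block [[178.60719566  85.92401924]] [[246.86626594 121.46231022]]
[ 0.54780686 -0.0039846   0.18014426]
```

View pics/w2.png

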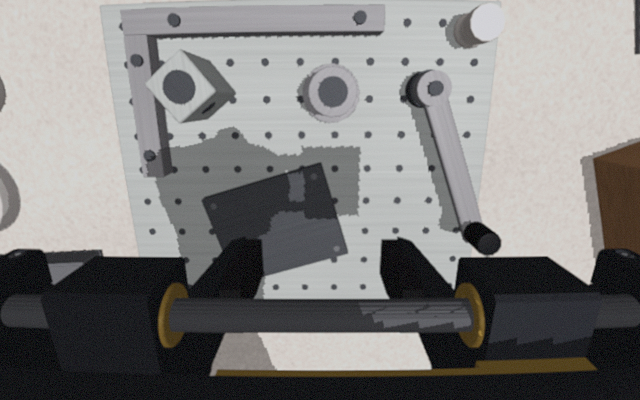

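The second wrist view shows the bush hole at (332,92), block hole at (180,87), pivot hub at (436,88), knob at (485,240) and the fence ends. I'll triangulate these against the first view.

```bash
python3 - <<'E'
from h import *
d=load("pics/w2.npz");w=load("pics/w1.npz")
def hole(d,p,r):
    g=cv2.GaussianBlur(cv2.cvtColor(d["img"],cv2.COLOR_RGB2GRAY),(3,3),0);x,y=p;s=g[y-r:y+r+1,x-r:x+r+1]
    t,m=cv2.threshold(s,0,255,cv2.THRESH_OTSU+cv2.THRESH_BINARY_INV);n,l,st,c=cv2.connectedComponentsWithStats(m)
    k=l[r,r];print(st[k].tolist(),end=' ');return c[k]+[x-r,y-r]
for n,a,b,ra in[("bush",(332,92),(345,146),8),("block",(180,87),(247,121),9),("hub",(436,88),(411,157),4)]:
    pa,pb=hole(d,a,20 if n!="hub" else 9),hole(w,b,ra);x,e=tri([(d,pa),(w,pb)]);print(n,pa.round(1),pb.round(1),x.round(4),np.round(e,4))
x,e=tri([(d,(332,92)),(w,(344.5,146.5))]);print("bush by hand",x.round(4),np.round(e,4))
obs=[((120,145),35,(122,12)),((120,-70),35,(382,5)),((100,-70),35,(384,31)),((100,125),35,(157,37.5)),((-20,125),35,(171,175)),((-20,145),35,(144,177)),((55,-110),49,(435.5,88.5))]
th,t,M,e=fit2([np.array(o[0])/1000 for o in obs],[plane(d,o[2],o[1]/1000)[0] for o in obs])
print("fixture",th,t,e.round(1))
g=cv2.cvtColor(d["img"],cv2.COLOR_RGB2GRAY)
b=plane(d,[(204,198),(321,163),(348,253)],.027);print("blank",b,[np.degrees(np.arctan2(*(b[i]-b[j])[::-1])) for i,j in((0,1),(1,2))],((b[0]+b[2])/2),np.linalg.norm(b[0]-b[1]),np.linalg.norm(b[2]-b[1]))
k=plane(d,[(171,53),(146,86),(182,123),(217,86)],.079);print("block top quad",k.mean(0),[np.degrees(np.arctan2(*(k[i]-k[i-1])[::-1])) for i in range(4)])
kn=plane(d,(488,240),.075)[0];F=lambda p:(M.T@(np.array(p)-t)*1000).round(1);v=F(kn)-[55,-110];print("knob",kn,F(kn),np.linalg.norm(v),np.arctan2(v[1],-v[0]))
print("blank F",F((b[0]+b[2])/2));np.savez("fix2.npz",th=th,t=t,M=M)
E
```

```text
[6, 4, 30, 32, 728] [0, 0, 17, 17, 165] bush [332.4  91.3] [348.2 145.6] [ 0.6239 -0.0324  0.0718] [0.0022 0.0022]
[3, 3, 32, 34, 871] [0, 0, 19, 19, 325] block [178.5  86.6] [246.6 121.5] [0.6514 0.0771 0.0777] [0.0001 0.0001]
[0, 2, 17, 15, 199] [0, 0, 9, 8, 61] hub [434.9  87.9] [410.6 156.6] [ 0.6086 -0.1121  0.0495] [0.0001 0.0001]
bush by hand [ 0.6229 -0.0303  0.0687] [0.0003 0.0003]
fixture -0.2114558930573927 [0.57743572 0.00421134] [1.4 5.  2.7 7.1 5.1 2.1 2.2]
blank [[ 0.55723095  0.10672506]
 [ 0.56522037 -0.00862917]
 [ 0.47142993 -0.01485735]] [np.float64(93.9619741016342), np.float64(3.799166308562936)] [0.51433044 0.04593385] 0.11563057714089993 0.09399700298494612
block top quad [0.65060964 0.07661081] [np.float64(41.0695067349704), np.float64(123.73432884701192), np.float64(-150.99881924551556), np.float64(-60.259182088280916)]
knob [ 0.48009648 -0.13183146] [ -66.6 -153.4] 129.11281888333164 -0.34281554196586894
blank F [-70.5  27.5]
```

```bash
python3 -c "
from h import *
print(go([.6238,-.0305,.04],np.pi/2-.219))"
```

```text
[[0.529, 0.061, 0.936], [-0.0, -0.003, -0.002], 'dyaw 0.003']
```

```bash
python3 -m pendant '[0.65,0.3,0.03,0.3,0,0,0, 0.65,0.53,0.06,0.45,0,0,0, 0.65,0.53,0.06,0.7,0,0,0, 0.65,0.53,0.06,0.94,0,0,0, 0.65,0.53,0.06,0.94,0,0,0, 0.65,0.53,0.06,0.94,0,0,0, 0.3,0.53,0.06,0.94,0,0,0, 0.3,0.53,0.06,0.94,0,0,0, 0.3,0.53,0.06,0.94,0,0,0, 0.3,0.53,0.06,0.94,0,0,0, 0.3,0.53,0.06,0.94,0,0,0]' 30
python3 -m pendant '[0.3,0,0,0,0,0,0, 0.3,0,0,-0.1,0,0,0, 0.3,0,0,-0.2,0,0,0, 0.3,0,0,-0.5,0,0,0, 0.3,0,0,-0.8,0,0,0, 0.3,0,0,-0.8,0,0,0]'
python3 -c "
from h import *
print(go([.479,.331,.15],np.pi/2-.171))"
```

```text
clock: 3.85
tool_pos: [0.6223, -0.0293, 0.0397]
eef_rot: [0.994, -0.11, 0.001, 0.0]
contact_force: [-0.3, -1.8, 8.4]
opening: 0.394
finger_force: 30.0
clock: 4.45
tool_pos: [0.6257, -0.0286, 0.165]
eef_rot: [0.994, -0.11, 0.007, -0.001]
contact_force: [2.7, 1.0, -4.4]
opening: 0.392
finger_force: 30.0
[[-1.48, -2.125, 0.087], [-0.002, -0.008, -0.032], 'dyaw 0.050']
```

```bash
python3 -m pendant '[0.3,-0.2,-0.25,0,0,0,-0.03, 0.3,-0.4,-0.5,0,0,0,-0.03, 0.3,-0.55,-0.75,0,0,0,-0.03, 0.3,-0.7,-1,0,0,0,-0.03, 0.3,-0.7,-1,0,0,0,-0.03]' | tail -1
python3 -m pendant '[0.3,-0.2,-0.25,0,0,0,0, 0.3,-0.4,-0.5,0,0,0,0, 0.3,-0.55,-0.75,0,0,0,0, 0.3,-0.7,-1,0,0,0,0, 0.3,-0.7,-1,0,0,0,0,0.3,-0.7,-1,0,0,0,0]'
python3 - <<'E'
from h import *
d=snap("wrist","w3");print(go([.479,.331,.031],np.pi/2-.171))
T=load("pics/top0.npz");q=[[198,197],[185,267],[237,274],[248,204]];print(proj(d,np.c_[plane(T,q,.032),[.032]*4]))
E
```

```text
finger_force: 30.0
clock: 5.55
tool_pos: [0.4724, 0.3079, 0.1574]
eef_rot: [0.996, -0.084, -0.001, 0.0]
contact_force: [0.4, -0.6, -4.7]
opening: 0.394
finger_force: 30.0
[[0.008, -0.172, 0.843], [0.001, 0.0, -0.001], 'dyaw 0.001']
[[198.15862    124.28289788]
 [220.26850507 338.53371547]
 [374.83796272 336.44763625]
 [384.45712401 122.75178563]]
```

View pics/w3.png

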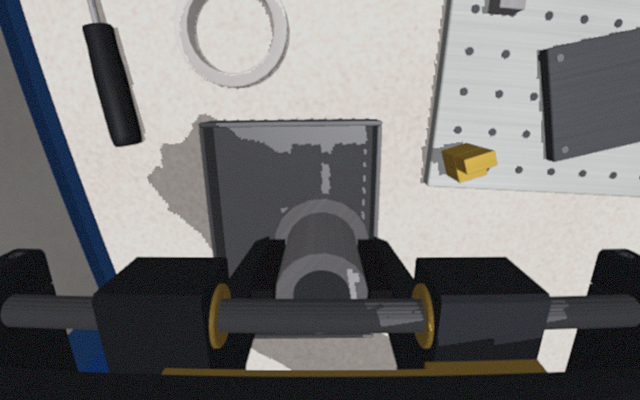

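The tray rim's back corners are at (202,122) and (381,121), within 4 px of the prediction. The bush hangs upright above the tray.

```bash
python3 -c "
from h import *
d=load('pics/w3.npz');T=load('pics/top0.npz')
for a,b in(((202,122),(197.5,196)),((381,121),(248,203.5))):print(tri([(d,a),(T,b)]))"
python3 -m pendant '[0.3,0.01,-0.17,0,0,0,0, 0.3,0.01,-0.17,0.3,0,0,0, 0.3,0.01,-0.17,0.55,0,0,0, 0.3,0.01,-0.17,0.75,0,0,0, 0.3,0.01,-0.17,0.82,0,0,0, 0.3,0.01,-0.17,0.84,0,0,0, 0.3,0.01,-0.17,0.84,0,0,0]'
```

```text
(array([0.54655401, 0.39813861, 0.02467711]), [np.float64(0.00249289291275445), np.float64(0.0024928929127544398)])
(array([0.52131615, 0.24939078, 0.02598396]), [np.float64(0.000641680803778496), np.float64(0.0006416808037785201)])
clock: 6.3
tool_pos: [0.4808, 0.331, 0.0324]
eef_rot: [0.996, -0.087, 0.001, -0.0]
contact_force: [1.0, 0.1, -4.2]
opening: 0.393
finger_force: 30.0
```

```bash
python3 -m pendant '[0.3,0,0,0.01,0,0,0, 0.3,0,0,0.015,0,0,0, 0.3,0,0,0.02,0,0,0, 0.3,0,0,0.02,0,0,0]' | grep -E "tool_pos|contact"
```

```text
tool_pos: [0.4799, 0.3316, 0.0292]
contact_force: [-0.1, -0.7, -4.6]
```

```bash
python3 -m pendant '[0.3,0,0,0.007,0,0,0, 0.3,0,0,0.014,0,0,0, 0.3,0,0,0.014,0,0,0]' | grep -E "tool_pos|contact"
```

```text
tool_pos: [0.4799, 0.3316, 0.0286]
contact_force: [-2.8, -1.3, 11.1]
```

```bash
python3 -m pendant '[0.7,0,0,0,0,0,0, 0.7,0,0,0,0,0,0, 0.7,0,0,0,0,0,0, 0.7,0,0,-0.1,0,0,0, 0.7,0,0,-0.4,0,0,0, 0.7,0,0,-0.7,0,0,0, 0.7,0,0,-0.8,0,0,0,0.7,0,0,-0.8,0,0,0]' | grep -E "tool_pos|contact|open"
python3 - <<'E'
from h import *
snap("wrist","w4");print(go([.651,.0768,.125],2.068))
E
```

```text
tool_pos: [0.4815, 0.3325, 0.1501]
contact_force: [0.4, 0.2, -0.4]
opening: 0.7
[[1.414, 1.479, 0.154], [-0.001, -0.002, -0.427], 'dyaw 0.670']
```

```bash
python3 -m pendant '[0.7,0.2,0.2,0,0,0,-0.09, 0.7,0.4,0.42,0,0,0,-0.18, 0.7,0.6,0.64,0,0,0,-0.27, 0.7,0.8,0.84,0,0,0,-0.36, 0.7,0.95,1,0,0,0,-0.427, 0.7,0.95,1,0,0,0,-0.427, 0.7,0.95,1,0,0,0,-0.427]' | grep tool_pos
python3 - <<'E'
from h import *
print(go([.651,.0768,.125],2.068))
E
```

```text
tool_pos: [0.5933, 0.1583, 0.145]
[[0.081, 0.661, 0.132], [-0.001, 0.002, -0.002], 'dyaw 0.003']
```

```bash
python3 -m pendant '[0.7,0.03,0.25,0.05,0,0,0, 0.7,0.06,0.5,0.1,0,0,0, 0.7,0.08,0.66,0.13,0,0,0, 0.7,0.08,0.66,0.2,0,0,0, 0.7,0.08,0.66,0.45,0,0,0, 0.7,0.08,0.66,0.68,0,0,0, 0.7,0.08,0.66,0.68,0,0,0,0.3,0.08,0.66,0.68,0,0,0,0.3,0.08,0.66,0.68,0,0,0,0.3,0.08,0.66,0.68,0,0,0,0.3,0.08,0.66,0.68,0,0,0,0.3,0.08,0.66,0.68,0,0,0]' 20
python3 -m pendant '[0.3,0,0,0,0,0,0, 0.3,0,0,-0.1,0,0,0, 0.3,0,0,-0.3,0,0,0, 0.3,0,0,-0.6,0,0,0, 0.3,0,0,-0.8,0,0,0, 0.3,0,0,-0.8,0,0,0]'
python3 -c "
from h import *
print(go([.380,.348,.15],np.pi/2-.171))"
```

```text
clock: 9.75
tool_pos: [0.6534, 0.0784, 0.0466]
eef_rot: [0.969, 0.246, 0.002, -0.0]
contact_force: [-0.5, 0.9, 7.1]
opening: 0.432
finger_force: 19.7
clock: 10.35
tool_pos: [0.655, 0.0783, 0.17]
eef_rot: [0.969, 0.246, 0.005, 0.0]
contact_force: [0.4, -0.3, -3.6]
opening: 0.436
finger_force: 19.7
[[-0.756, -2.455, 0.12], [-0.0, -0.006, 0.425], 'dyaw -0.668']
```

```bash
python3 -m pendant '[0.3,-0.08,-0.25,0,0,0,0, 0.3,-0.15,-0.5,0,0,0,0, 0.3,-0.22,-0.75,0,0,0,0, 0.3,-0.3,-1,0,0,0,0, 0.3,-0.3,-1,0,0,0,0]' | grep tool_pos
python3 -m pendant '[0.3,-0.08,-0.25,0,0,0,0.085, 0.3,-0.15,-0.5,0,0,0,0.17, 0.3,-0.22,-0.75,0,0,0,0.255, 0.3,-0.3,-1,0,0,0,0.34, 0.3,-0.3,-1,0,0,0,0.425, 0.3,-0.3,-1,0,0,0,0.425]' | grep tool_pos
python3 -c "
from h import *
print(go([.380,.348,.039],np.pi/2-.171))"
```

```text
tool_pos: [0.5344, 0.1938, 0.1635]
tool_pos: [0.4283, 0.2988, 0.1638]
[[-0.371, -0.272, 0.832], [0.001, 0.001, 0.002], 'dyaw -0.003']
```

```bash
python3 -m pendant '[0.3,-0.2,-0.15,0,0,0,0, 0.3,-0.37,-0.27,0,0,0,0, 0.3,-0.37,-0.27,0.1,0,0,0, 0.3,-0.37,-0.27,0.4,0,0,0, 0.3,-0.37,-0.27,0.65,0,0,0, 0.3,-0.37,-0.27,0.8,0,0,0, 0.3,-0.37,-0.27,0.83,0,0,0, 0.3,-0.37,-0.27,0.83,0,0,0]' | grep -E "tool_pos|contact"
python3 -m pendant '[0.3,0,0,0.01,0,0,0, 0.3,0,0,0.015,0,0,0, 0.3,0,0,0.015,0,0,0]' | grep -E "tool_pos|contact"
```

```text
tool_pos: [0.3825, 0.3466, 0.0395]
contact_force: [-0.2, 0.9, -3.6]
tool_pos: [0.3824, 0.3482, 0.0388]
contact_force: [-0.1, 0.1, -4.0]
```

```bash
python3 -m pendant '[0.3,0,0,0.01,0,0,0, 0.3,0,0,0.015,0,0,0, 0.3,0,0,0.015,0,0,0]' | grep -E "tool_pos|contact"
python3 -m pendant '[0.3,0,0,0.01,0,0,0, 0.3,0,0,0.01,0,0,0]' | grep -E "tool_pos|contact"
```

```text
tool_pos: [0.3819, 0.3478, 0.0356]
contact_force: [0.2, -0.3, -3.7]
tool_pos: [0.3818, 0.3479, 0.0354]
contact_force: [-2.2, -1.2, 11.6]
```

```bash
python3 -m pendant '[0.7,0,0,0,0,0,0, 0.7,0,0,0,0,0,0, 0.7,0,0,0,0,0,0, 0.7,0,0,-0.1,0,0,0, 0.7,0,0,-0.4,0,0,0, 0.7,0,0,-0.7,0,0,0, 0.7,0,0,-0.75,0,0,0,0.7,0,0,-0.75,0,0,0]' | grep -E "clock|tool_pos|contact|open"
cat >> h.py <<'E'
f=np.load("fix.npz") if __import__("os").path.exists("fix.npz") else None
def W(x,y): return f["t"]+f["M"]@np.array([x,y])/1000
def FX(p): return f["M"].T@(np.array(p)[:2]-f["t"])*1000
E
python3 - <<'E'
from h import *
snap("wrist","w5");snap("scene","s5");print(go([*W(-150,15),.020],np.pi/2-.219))
i=cv2.imread("pics/s5.png")[120:260,200:480];j=cv2.imread("pics/w5.png")
cv2.imwrite("pics/s5c.png",np.vstack([cv2.resize(i,(600,300)),cv2.resize(j,(480,300))[:, :].copy() if 0 else cv2.copyMakeBorder(cv2.resize(j,(480,300)),0,0,60,60,0)]))
E
```

```text
clock: 13.85
tool_pos: [0.3826, 0.3485, 0.1478]
contact_force: [-0.1, 0.7, 0.1]
opening: 0.699
[[0.687, 1.865, 0.84], [0.001, 0.001, 0.031], 'dyaw -0.049']
```

View pics/s5c.png

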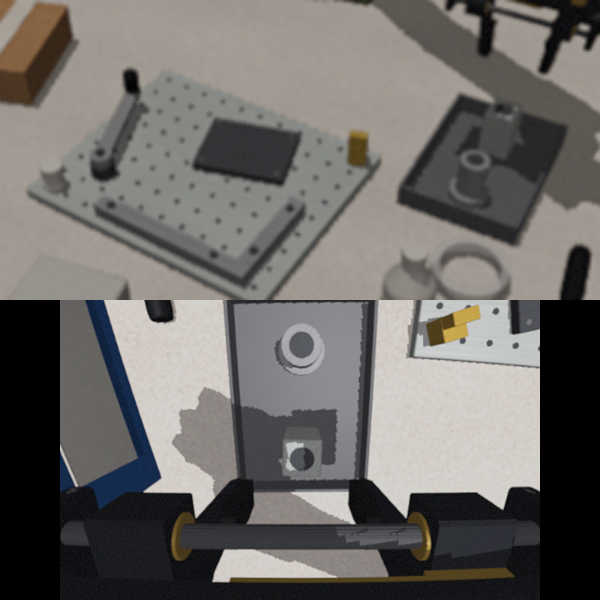

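Both parts stand upright in the tray: in the combined picture, the bush is at (300,345) and the block at (302,455). The blank, gauge and plate are undisturbed. Next I'll push the blank from the front.

```bash
python3 -m pendant '[0.8,0.1,0.3,0,0,0,0.03, 0.8,0.2,0.6,0,0,0,0.03, 0.8,0.3,0.85,0,0,0,0.03, 0.8,0.34,1,0,0,0,0.03, 0.8,0.34,1,0,0,0,0.03, 0.8,0.34,1,0,0,0,0.03]' | grep -E "tool_pos|open"
python3 - <<'E'
from h import *
print(go([*W(-150,15),.020],np.pi/2-.219))
E
```

```text
tool_pos: [0.4063, 0.1914, 0.1455]
opening: 0.803
[[0.389, 0.851, 0.837], [0.001, 0.001, 0.001], 'dyaw -0.001']
```

```bash
python3 -m pendant '[0.8,0.13,0.3,0,0,0,0, 0.8,0.26,0.6,0,0,0,0, 0.8,0.39,0.85,0,0,0,0, 0.8,0.39,0.85,0.1,0,0,0, 0.8,0.39,0.85,0.4,0,0,0, 0.8,0.39,0.85,0.65,0,0,0, 0.8,0.39,0.85,0.78,0,0,0, 0.8,0.39,0.85,0.82,0,0,0, 0.8,0.39,0.85,0.82,0,0,0]' | grep -E "tool_pos|contact"
python3 - <<'E'
from h import *
from plant import r
s=r.get_state();print(FX(s["tool_pos"]),s["tool_pos"],s["contact_force"]);print(go([*W(-20,15),.020],np.pi/2-.219))
E
```

```text
tool_pos: [0.4423, 0.0573, 0.0266]
contact_force: [-0.5, -0.7, -0.4]
[-143.98772043   19.62639172] [0.44231662 0.05727592 0.02661256] [-0.47388515 -0.74432968 -0.40486812]
[[0.827, 0.04, 0.034], [0.002, 0.008, 0.007], 'dyaw -0.012']
```

```bash
python3 -m pendant '[0.8,0,0,0,0,0,0, 0.8,0,0,0,0,0,0, 0.8,0,0,0,0,0,0]' | grep -E "tool_pos|contact"
python3 - <<'E'
from h import *
from plant import r
s=r.get_state();print(FX(s["tool_pos"]),s["tool_pos"]);print(go([*W(-20,15),.020],np.pi/2-.219))
E
```

```text
tool_pos: [0.4424, 0.0556, 0.0285]
contact_force: [0.6, 0.2, -0.2]
[-143.55553779   18.02974443] [0.44239161 0.05562352 0.02845842]
[[0.824, 0.021, 0.048], [0.002, 0.007, 0.001], 'dyaw -0.001']
```

```bash
python3 -m pendant '[0.8,0,0,0.03,0,0,0, 0.8,0,0,0.03,0,0,0]' | grep -E "tool_pos|contact"
python3 - <<'E'
from plant import r
s=r.get_state();print(s["q"].round(3),s["tool_pos"],s["joint_torque"].round(1))
E
```

```text
tool_pos: [0.4432, 0.0551, 0.0249]
contact_force: [-1.2, 0.4, 1.3]
[-0.204  0.902 -0.035  2.219  0.64   0.043 -2.654] [0.443212   0.0551369  0.02488481] [  0.2 -46.4   1.5  -1.2  -0.   -0.1  -0.1]
```

```bash
python3 -m pendant '[0.8,0.02,0,0.03,0,0,0, 0.8,0.02,0,0.03,0,0,0, 0.8,0.02,0,0.03,0,0,0]' | grep -E "tool_pos|contact"
python3 - <<'E'
from plant import r
from h import *
s=r.get_state();print(s["q"].round(3),s["tool_pos"],FX(s["tool_pos"]),go(s["tool_pos"],np.pi/2-.219))
E
```

```text
tool_pos: [0.4469, 0.0542, 0.0205]
contact_force: [-1.7, 0.9, -0.6]
[-0.201  0.912 -0.035  2.209  0.644  0.043 -2.654] [0.44687404 0.05423529 0.02048535] [-138.87857491   17.64847442] [[0.0, 0.0, 0.0], [0.003, 0.008, 0.001], 'dyaw -0.002']
```

```bash
python3 -m pendant '[0.8,0.05,0,0,0,0,0, 0.8,0.1,0,-0.01,0,0,0, 0.8,0.15,0,-0.02,0,0,0, 0.8,0.2,0,-0.03,0,0,0, 0.8,0.2,0,-0.03,0,0,0]' | grep -E "tool_pos|contact"
python3 - <<'E'
from plant import r
from h import *
s=r.get_state();print(s["q"].round(3),s["tool_pos"],FX(s["tool_pos"]),go(s["tool_pos"],np.pi/2-.219))
E
```

```text
tool_pos: [0.4781, 0.0473, 0.025]
contact_force: [-0.4, 0.0, 0.3]
[-0.117  0.906 -0.125  2.12   0.644  0.162 -2.623] [0.47807025 0.04728587 0.02504044] [-106.91769007   17.64235981] [[0.0, 0.0, 0.0], [0.002, 0.007, 0.0], 'dyaw -0.000']
```

```bash
cat >> h.py <<'E'
def blank(d,lim=75,win=None):
    """dark blank outline seen by top/scene camera, in fixture mm"""
    g=cv2.cvtColor(d["img"],cv2.COLOR_RGB2GRAY)
    c=proj(d,np.array([[*W(*p),.015] for p in((-160,170),(125,170),(125,-80),(-160,-80))])).astype(np.int32)
    m=np.zeros_like(g);cv2.fillPoly(m,[c],255);m[g>lim]=0
    m=cv2.morphologyEx(m,cv2.MORPH_OPEN,np.ones((5,5)))
    k=max(cv2.findContours(m,0,1)[0],key=cv2.contourArea)
    P=plane(d,k[:,0],.027);Q=(P-f["t"])@f["M"]*1000;rr=cv2.minAreaRect(Q.astype(np.float32));return rr,k[:,0]
E
python3 - <<'E'
from h import *
for n in("top","scene"):
    d=snap(n,n+"6")
    for l in(60,75,90):
        print(n,l,blank(d,l)[0])
for n in("top","scene"):
    d=load(f"pics/{n}0.npz");print(blank(d,75)[0])
E
```

```text
top 60 ((-101.33761596679688, 21.9521484375), (121.35308837890625, 203.3609619140625), 1.4110820293426514)
top 75 ((-38.85829162597656, 24.46392059326172), (247.4935302734375, 205.93685913085938), 0.29848772287368774)
top 90 ((-38.793190002441406, 46.49705505371094), (247.47080993652344, 250.42295837402344), 0.1923525631427765)
scene 60 ((-77.0301742553711, 17.415428161621094), (171.79104614257812, 127.66004180908203), 12.261990547180176)
scene 75 ((-72.77562713623047, 12.68911361694336), (154.7162322998047, 149.28546142578125), 0.31994369626045227)
scene 90 ((-71.87975311279297, 56.1761589050293), (237.66761779785156, 154.8460235595703), 89.75270080566406)
((-73.59135437011719, 28.428844451904297), (93.91844177246094, 119.46353912353516), 16.959766387939453)
((-69.14875793457031, 29.22311019897461), (103.30390930175781, 121.49642944335938), 16.64875602722168)
```

```bash
python3 - <<'E'
from h import *
d=snap("wrist","w6")
i=cv2.imread("pics/scene6.png")[140:260,210:390];j=cv2.imread("pics/w6.png")[0:300,100:500]
cv2.imwrite("pics/c6.png",np.hstack([cv2.resize(cv2.convertScaleAbs(i,alpha=1.4),(400,267)),cv2.resize(cv2.convertScaleAbs(j[:267],alpha=1.4),(400,267))]))
E
```

```text
(no output)
```

View pics/c6.png

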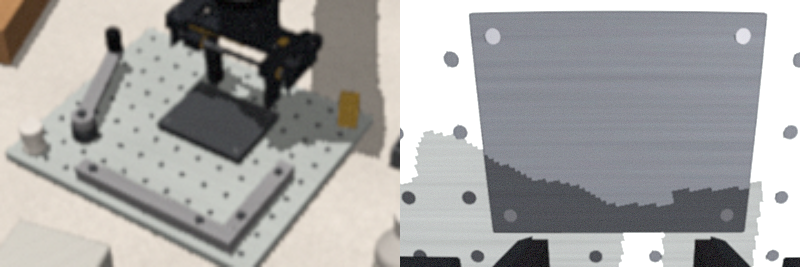

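The blank is already square against both fingers. In the wrist view its corners are (170,12), (467,13), (443,232) and (194,232).

```bash
python3 - <<'E'
from h import *
from plant import r
d=load("pics/w6.npz");b=plane(d,[(170,12),(467,13),(443,232),(194,232)],.027);q=(b-f["t"])@f["M"]*1000;print(q.round(1),q.mean(0))
s=r.get_state();print(s["tool_pos"],FX(s["tool_pos"]),r.snapshot("wrist")["cam_to_world"].round(4)[:,3]);print(go([*W(-18,15),.020],np.pi/2-.219))
E
```

```text
[[ -1.1  77.6]
 [ -1.2 -39.5]
 [-94.4 -39.4]
 [-94.3  77.6]] [-47.74730129  19.05916727]
[0.47615775 0.04763398 0.02482897] [-108.86014451   17.5666689 ] [0.5491 0.0328 0.1692 1.    ]
[[0.608, 0.019, 0.024], [0.003, 0.008, 0.001], 'dyaw -0.002']
```

```bash
python3 -m pendant '[0.8,0,0.01,0.025,0,0,0, 0.8,0.05,0.01,0.025,0,0,0, 0.8,0.1,0.01,0.025,0,0,0, 0.8,0.16,0.01,0.025,0,0,0, 0.8,0.22,0.01,0.025,0,0,0, 0.8,0.28,0.01,0.025,0,0,0, 0.8,0.34,0.01,0.025,0,0,0, 0.8,0.4,0.01,0.025,0,0,0, 0.8,0.45,0.01,0.025,0,0,0, 0.8,0.5,0.01,0.025,0,0,0,0.8,0.53,0.01,0.025,0,0,0,0.8,0.53,0.01,0.025,0,0,0]' | grep -E "clock|tool_pos|contact"
python3 - <<'E'
from h import *
from plant import r
s=r.get_state();print(s["tool_pos"],FX(s["tool_pos"]),s["q"].round(2))
E
```

```text
clock: 18.15
tool_pos: [0.5546, 0.029, 0.02]
contact_force: [-0.3, 0.3, 0.3]
[0.5545523  0.02903471 0.01999102] [-28.29728088  16.44272034] [ 0.02  0.96 -0.27  1.89  0.61  0.39 -2.5 ]
```

```bash
python3 -m pendant '[0.8,-0.08,0,0,0,0,0, 0.8,-0.1,0,-0.1,0,0,0, 0.8,-0.1,0,-0.4,0,0,0, 0.7,-0.1,0,-0.5,0,0,0.09, 0.7,-0.1,0,-0.5,0,0,0.09,0.7,-0.1,0,-0.5,0,0,0.09]' | grep -E "clock|tool_pos|contact"
python3 - <<'E'
from h import *
from plant import r
s=r.get_state();print(s["tool_pos"],FX(s["tool_pos"]),s["q"].round(2))
d=snap("wrist","w7");g=cv2.cvtColor(d["img"],cv2.COLOR_RGB2GRAY);m=(g<85).astype(np.uint8);m[235:]=0;m=cv2.morphologyEx(m,2,np.ones((5,5)))
k=max(cv2.findContours(m,0,1)[0],key=cv2.contourArea);print(cv2.contourArea(k),cv2.approxPolyDP(k,5,True)[:,0].tolist())
q=(plane(d,cv2.approxPolyDP(k,5,True)[:,0],.027)-f["t"])@f["M"]*1000;print(q.round(1).tolist())
E
```

```text
clock: 18.75
tool_pos: [0.5401, 0.0325, 0.0958]
contact_force: [-0.2, 0.9, -0.3]
[0.54006561 0.03247239 0.09579625] [-43.18479608  16.65107852] [ 0.05  0.82 -0.32  1.92  0.5   0.5  -2.56]
2265.0 [[500, 5], [477, 19], [466, 52], [509, 60], [520, 89], [512, 98], [523, 98], [561, 196], [500, 32]]
[[69.8, -106.1], [63.6, -92.0], [45.8, -84.7], [38.0, -111.6], [19.8, -118.9], [14.9, -113.8], [14.1, -121.0], [-55.8, -150.9], [54.8, -106.0]]
```

```bash
python3 -m pendant '[0.7,0.05,0,0,0,0,-0.095, 0.7,0.1,0.05,0,0,0,-0.19, 0.7,0.15,0.1,0,0,0,-0.285, 0.7,0.2,0.15,0,0,0,-0.38, 0.7,0.25,0.2,0,0,0,-0.475, 0.7,0.3,0.25,0,0,0,-0.57, 0.7,0.35,0.3,0,0,0,-0.66, 0.7,0.4,0.35,0,0,0,-0.75, 0.7,0.45,0.4,0,0,0,-0.84, 0.7,0.45,0.4,0,0,0,-0.93, 0.7,0.45,0.4,0,0,0,-1, 0.7,0.45,0.4,0,0,0,-1]' | grep -E "clock|tool_pos|contact"
python3 - <<'E'
from h import *
from plant import r
s=r.get_state();print(s["tool_pos"],FX(s["tool_pos"]),s["q"].round(2));print(go([*W(33,-66),.02],-.219))
d=snap("wrist","w8")
E
```

```text
clock: 20.0
tool_pos: [0.581, -0.0475, 0.0932]
contact_force: [0.2, 0.1, -0.3]
[ 0.58097946 -0.04752081  0.09321459] [ 14.13027728 -52.54311588] [ 0.42  0.95 -0.77  1.77  0.89  0.82 -1.16]
[[-0.068, 0.144, 0.486], [-0.01, 0.004, -0.088], 'dyaw 0.138']
```

```bash
python3 -m pendant '[0.7,-0.07,0.14,0,0,0,-0.088, 0.7,-0.07,0.14,0,0,0,-0.088, 0.7,-0.07,0.14,0,0,0,-0.088]' | grep -E "clock|tool_pos|contact"
python3 - <<'E'
from h import *
from plant import r
s=r.get_state();print(FX(s["tool_pos"]));print(go([*W(33,-66),.02],-.219))
d=snap("wrist","w9");i=cv2.imread("pics/w9.png");cv2.imwrite("pics/w9c.png",cv2.convertScaleAbs(i,alpha=1.3))
E
```

```text
clock: 20.35
tool_pos: [0.5973, -0.0643, 0.094]
contact_force: [1.0, -0.0, 0.2]
[ 33.73534515 -65.39149132]
[[-0.002, 0.002, 0.493], [-0.009, 0.003, -0.004], 'dyaw 0.006']
```

View pics/w9c.png

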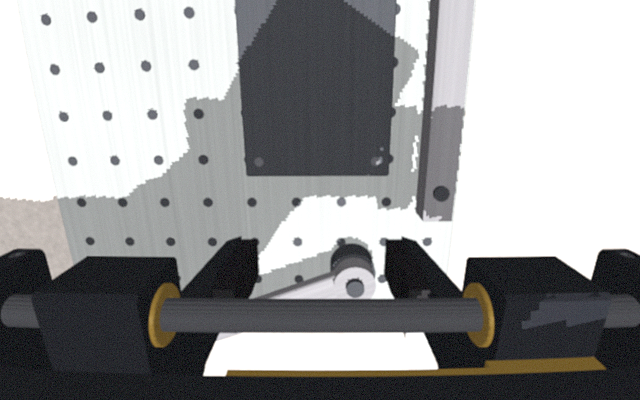

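The blank's near edge is at row 175, columns 247 to 388, and it lies square to the back fence. The hub is at (353,285), clear of the finger columns.

```bash
python3 - <<'E'
from h import *
d=load("pics/w9.npz");q=(plane(d,[(247,175),(388,175),(236,0),(395,20)],.027)-f["t"])@f["M"]*1000;print(q.round(1))
print(((plane(d,[(428,218),(428,110),(432,0)],.035)-f["t"])@f["M"]*1000).round(1))
E
```

```text
[[-15.7 -39.3]
 [ 77.3 -39.4]
 [-15.7  65.1]
 [ 77.1  53.5]]
[[103.7 -66.6]
 [ 97.9   2.3]
 [ 95.7  62.2]]
```

```bash
python3 -m pendant '[0.7,0,0.015,0.15,0,0,0, 0.7,0,0.015,0.35,0,0,0, 0.7,0,0.015,0.45,0,0,0, 0.7,0,0.015,0.49,0,0,0, 0.7,0.05,0.015,0.49,0,0,0, 0.7,0.1,0.015,0.49,0,0,0, 0.7,0.15,0.015,0.49,0,0,0, 0.7,0.2,0.015,0.49,0,0,0, 0.7,0.25,0.015,0.49,0,0,0, 0.7,0.28,0.015,0.49,0,0,0, 0.7,0.3,0.015,0.49,0,0,0, 0.7,0.3,0.015,0.49,0,0,0]' | grep -E "clock|tool_pos|contact"
python3 - <<'E'
from h import *
from plant import r
s=r.get_state();print(FX(s["tool_pos"]),go(s["tool_pos"],-.219))
E
python3 -m pendant '[0.7,0.015,0,0,0,0,0, 0.7,0.03,0,0,0,0,0, 0.7,0.04,0,0,0,0,0, 0.7,0.04,0,0,0,0,0]' | grep -E "clock|tool_pos|contact"
```

```text
clock: 21.6
tool_pos: [0.6091, -0.0202, 0.0209]
contact_force: [-0.1, 0.3, 0.3]
[ 35.61758474 -19.77938736] [[0.0, 0.0, 0.0], [-0.008, 0.002, -0.0], 'dyaw 0.001']
clock: 22.0
tool_pos: [0.6101, -0.0148, 0.0207]
contact_force: [-0.6, -0.6, 0.3]
```

```bash
for k in 1; do :; done
python3 -m pendant '[0.7,0.01,0,0,0,0,0, 0.7,0.02,0,0,0,0,0, 0.7,0.02,0,0,0,0,0]' | grep -E "tool_pos|contact"
python3 -m pendant '[0.7,0.01,0,0,0,0,0, 0.7,0.015,0,0,0,0,0, 0.7,0.015,0,0,0,0,0]' | grep -E "tool_pos|contact"
python3 -c "
from h import *
from plant import r
print(FX(r.get_state()['tool_pos']))"
```

```text
tool_pos: [0.6108, -0.0118, 0.0207]
contact_force: [0.1, -0.3, -0.3]
tool_pos: [0.6113, -0.0098, 0.0207]
contact_force: [0.7, -1.1, -1.0]
[35.53013315 -9.11342448]
```

```bash
python3 -m pendant '[0.7,0.01,0,0,0,0,0, 0.7,0.015,0,0,0,0,0, 0.7,0.015,0,0,0,0,0]' | grep -E "tool_pos|contact"
python3 -m pendant '[0.7,0.01,0,0,0,0,0, 0.7,0.015,0,0,0,0,0, 0.7,0.015,0,0,0,0,0]' | grep -E "tool_pos|contact"
python3 -c "
from h import *
from plant import r
print(FX(r.get_state()['tool_pos']))"
```

```text
tool_pos: [0.6118, -0.0076, 0.0207]
contact_force: [0.3, -0.7, -0.6]
tool_pos: [0.6122, -0.0062, 0.0207]
contact_force: [-1.4, -2.3, 0.3]
[35.65583351 -5.44577583]
```

```bash
python3 -m pendant '[0.7,0.01,0,0,0,0,0, 0.7,0.015,0,0,0,0,0, 0.7,0.015,0,0,0,0,0]' | grep -E "tool_pos|contact"
python3 -c "
from h import *
from plant import r
snap('wrist','w10')
print(FX(r.get_state()['tool_pos']))"
```

```text
tool_pos: [0.6122, -0.0061, 0.0207]
contact_force: [-1.8, -4.6, 3.4]
[35.64290604 -5.3547857 ]
```

```bash
python3 -m pendant '[0.7,0.02,0,0,0,0,0, 0.7,0.03,0,0,0,0,0, 0.7,0.03,0,0,0,0,0]' | grep -E "tool_pos|contact"
python3 -m pendant '[0.7,-0.04,0,0,0,0,0, 0.7,-0.1,0,0,0,0,0, 0.7,-0.15,0,-0.1,0,0,0, 0.7,-0.15,0,-0.4,0,0,0, 0.7,-0.15,0,-0.5,0,0,0, 0.7,-0.15,0,-0.5,0,0,0]' | grep -E "tool_pos|contact"
python3 -m pendant '[0.8,0,0.05,0,0,0,0.09, 0.8,0,0.1,0,0,0,0.18, 0.8,0,0.15,0,0,0,0.27, 0.8,0.05,0.2,0,0,0,0.36, 0.8,0.1,0.25,0,0,0,0.45, 0.8,0.2,0.3,0,0,0,0.54, 0.8,0.3,0.35,0,0,0,0.63, 0.8,0.4,0.4,0,0,0,0.72, 0.8,0.45,0.45,0,0,0,0.81, 0.8,0.5,0.5,0,0,0,0.9, 0.8,0.5,0.5,0,0,0,1, 0.8,0.5,0.5,0,0,0,1]' | grep -E "clock|tool_pos|contact"
python3 - <<'E'
from h import *
from plant import r
s=r.get_state();print(FX(s["tool_pos"]),s["q"].round(2));print(go([*W(-42,65),.02],np.pi/2-.219))
d=snap("wrist","w11")
E
```

```text
tool_pos: [0.6123, -0.006, 0.0206]
contact_force: [-4.4, -12.6, 8.1]
tool_pos: [0.612, -0.0198, 0.0992]
contact_force: [-0.0, 0.2, -0.1]
clock: 25.65
tool_pos: [0.6988, 0.0363, 0.0933]
contact_force: [0.4, -0.3, 0.5]
[110.88563236  54.86943997] [ 0.1   1.   -0.45  1.39  0.49  0.88 -2.29]
[[-1.012, -0.07, 0.503], [0.004, 0.009, -0.0], 'dyaw 0.001']
```

```bash
python3 -m pendant '[0.8,-0.3,-0.02,0,0,0,0, 0.8,-0.6,-0.05,0,0,0,0, 0.8,-0.85,-0.07,0,0,0,0, 0.8,-1,-0.07,0,0,0,0, 0.8,-1,-0.07,0,0,0,0,0.8,-1,-0.07,0,0,0,0]' | grep -E "clock|tool_pos|contact"
python3 - <<'E'
from h import *
from plant import r
s=r.get_state();print(FX(s["tool_pos"]),s["q"].round(2));print(go([*W(-42,65),.02],np.pi/2-.219))
d=snap("wrist","w12");i=cv2.imread("pics/w12.png");cv2.imwrite("pics/w12c.png",cv2.convertScaleAbs(i,alpha=1.2))
E
```

```text
clock: 26.3
tool_pos: [0.5558, 0.0785, 0.0964]
contact_force: [0.6, 0.5, -0.6]
[-37.82842676  65.01073742] [ 0.01  0.84 -0.39  1.85  0.55  0.57 -2.53]
[[-0.021, -0.002, 0.51], [0.003, 0.008, 0.001], 'dyaw -0.001']
```

View pics/w12c.png

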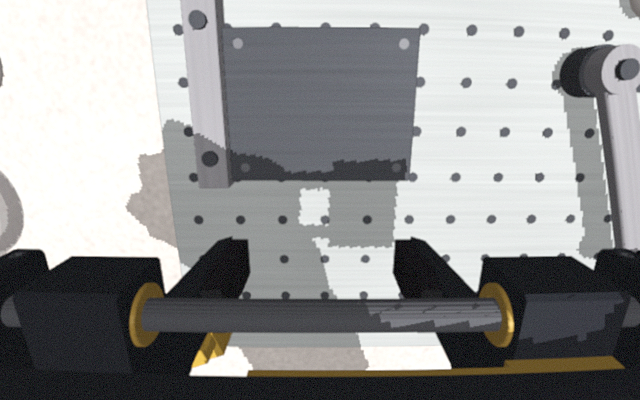

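The blank sits flush along the side fence: its left edge is at about column 232, and its front edge is at row 180, columns 233 to 408. It still has to go back to the long fence. That was my tenth picture, so I'll work from numbers from here.

```bash
python3 - <<'E'
from h import *
d=load("pics/w12.npz");q=(plane(d,[(233,180),(408,180),(421,29)],.027)-f["t"])@f["M"]*1000;print(q.round(1))
E
python3 -m pendant '[0.8,-0.02,0,0.15,0,0,0, 0.8,-0.02,0,0.35,0,0,0, 0.8,-0.02,0,0.47,0,0,0, 0.8,-0.02,0,0.505,0,0,0, 0.8,-0.02,0,0.505,0,0,0]' | grep -E "clock|tool_pos|contact"
python3 -c "
from h import *
from plant import r
s=r.get_state();print(FX(s['tool_pos']),go(s['tool_pos'],np.pi/2-.219))"
```

```text
[[-16.3 123.9]
 [-16.3   6.7]
 [ 76.6   5.5]]
clock: 26.85
tool_pos: [0.552, 0.0789, 0.0199]
contact_force: [0.1, 0.4, 0.3]
[-41.64488644  64.59386635] [[0.0, 0.0, 0.0], [0.003, 0.009, -0.001], 'dyaw 0.001']
```

```bash
python3 -m pendant '[0.8,0.04,0,0,0,0,0, 0.8,0.08,0,0,0,0,0, 0.8,0.12,0,0,0,0,0, 0.8,0.15,0,0,0,0,0, 0.8,0.18,0,0,0,0,0, 0.8,0.2,0,0,0,0,0, 0.8,0.2,0,0,0,0,0]' | grep -E "tool_pos|contact"
python3 -m pendant '[0.8,0.01,0,0,0,0,0, 0.8,0.02,0,0,0,0,0, 0.8,0.02,0,0,0,0,0]' | grep -E "tool_pos|contact"
python3 -c "
from h import *
from plant import r
s=r.get_state();print(FX(s['tool_pos']))"
```

```text
tool_pos: [0.5814, 0.0726, 0.0203]
contact_force: [0.1, 0.1, 0.4]
tool_pos: [0.5836, 0.0721, 0.0202]
contact_force: [-1.6, 1.4, 1.7]
[-9.32494064 64.80324566]
```

```bash
python3 -m pendant '[0.8,0.01,0,0,0,0,0, 0.8,0.02,0,0,0,0,0, 0.8,0.02,0,0,0,0,0]' | grep -E "tool_pos|contact"
python3 -m pendant '[0.8,0.01,0,0,0,0,0, 0.8,0.02,0,0,0,0,0, 0.8,0.02,0,0,0,0,0]' | grep -E "tool_pos|contact"
python3 -c "
from h import *
from plant import r
s=r.get_state();print(FX(s['tool_pos']))"
```

```text
tool_pos: [0.5869, 0.0714, 0.0202]
contact_force: [-0.7, 0.2, 0.9]
tool_pos: [0.587, 0.0712, 0.0201]
contact_force: [-6.6, 2.3, 4.5]
[-5.76428079 64.70423825]
```

```bash
python3 -m pendant '[0.8,0.02,0,0,0,0,0, 0.8,0.03,0,0,0,0,0, 0.8,0.03,0,0,0,0,0]' | grep -E "tool_pos|contact"
python3 -m pendant '[0.8,-0.05,0,0,0,0,0, 0.8,-0.15,0,0,0,0,0, 0.8,-0.2,0,-0.1,0,0,0, 0.8,-0.2,0,-0.4,0,0,0, 0.8,-0.25,0,-0.6,0,0,0, 0.8,-0.25,0,-0.6,0,0,0,0.8,-0.25,0,-0.6,0,0,0]' | grep -E "clock|tool_pos|contact"
python3 - <<'E'
from h import *
d=snap("wrist","w13");g=cv2.cvtColor(d["img"],cv2.COLOR_RGB2GRAY)
# expected home corners
for z in(.027,):
    e=proj(d,np.array([[*W(*p),z] for p in((5,5),(5,125),(100,125),(100,5))]));print(e.round(1).tolist())
def edge(X0,X1,Y0,Y1,ax):  # strongest brightness step along each scan, fitted line in fixture mm at blank top
    out=[]
    for s in np.linspace(0,1,13):
        if ax=='x': a,b=(X0,Y0+s*(Y1-Y0)),(X1,Y0+s*(Y1-Y0))
        else: a,b=(X0+s*(X1-X0),Y0),(X0+s*(X1-X0),Y1)
        L=np.linspace(a,b,121);p=proj(d,np.array([[*W(*l),.027] for l in L])).astype(np.float32)
        v=cv2.remap(cv2.GaussianBlur(g,(3,3),0),p[:,0].reshape(1,-1),p[:,1].reshape(1,-1),1)[0].astype(float)
        k=np.argmax(np.abs(v[4:]-v[:-4]))+2;out.append((*L[k].round(1),round(v[k-2]),round(v[k+2] if k<119 else 0)))
    return out
for a in((-12,22,20,110,'x'),(20,85,-15,22,'y'),(80,112,15,115,'x'),(15,85,110,140,'y')):
    o=np.array(edge(*a));ax=0 if a[4]=='x' else 1;print(a,o[:,ax].tolist(),o[:,2:].astype(int).tolist()[::4])
E
```

```text
tool_pos: [0.5871, 0.0711, 0.0198]
contact_force: [-14.9, 2.8, 12.3]
clock: 29.45
tool_pos: [0.5597, 0.078, 0.112]
contact_force: [-0.4, -0.2, -0.0]
[[406.9, 150.7], [235.7, 151.0], [225.6, 0.7], [416.6, 0.8]]
(-12, 22, 20, 110, 'x') [5.6, 5.6, 5.6, 5.6, 5.6, 5.6, 5.6, 5.3, 5.3, 5.3, 5.3, 5.3, 5.6] [[157, 103], [158, 103], [162, 106], [117, 94]]
(20, 85, -15, 22, 'y') [5.4, 5.7, 5.4, 5.7, 5.4, 0.4, 5.7, 5.7, 5.7, 6.0, 2.3, 1.3, 5.7] [[154, 103], [180, 117], [171, 107], [173, 106]]
(80, 112, 15, 115, 'x') [100.5, 100.3, 100.3, 100.3, 100.0, 100.0, 100.0, 100.0, 100.0, 100.3, 100.3, 100.3, 100.5] [[58, 0], [64, 2], [55, 0], [59, 0]]
(15, 85, 110, 140, 'y') [127.2, 127.2, 127.5, 127.2, 127.2, 127.5, 127.5, 127.2, 127.2, 127.5, 127.5, 133.0, 127.2] [[95, 137], [92, 134], [89, 132], [89, 130]]
```

The blank is at home: its edges are at 5.5 mm on both sides and parallel to the fences. Next is the clamp, so I'll move towards the knob while turning the wrist away from its limit.

```bash
python3 -m pendant '[0.8,0,0.08,0,0,0,-0.09, 0.8,0,0.16,0,0,0,-0.18, 0.8,0,0.24,0,0,0,-0.27, 0.8,0,0.32,0,0,0,-0.36, 0.8,0,0.4,0,0,0,-0.45, 0.8,0,0.48,0,0,0,-0.54, 0.8,0,0.56,0,0,0,-0.63, 0.8,0,0.64,0,0,0,-0.72, 0.8,0,0.7,0,0,0,-0.81, 0.8,0,0.7,0,0,0,-0.9, 0.8,0,0.7,0,0,0,-1, 0.8,0,0.7,0,0,0,-1]' | grep -E "clock|tool_pos"
python3 -m pendant '[0.8,0,0,0,0,0,-0.09, 0.8,0,0,0,0,0,-0.18, 0.8,0,0,0,0,0,-0.27, 0.8,0,0,0,0,0,-0.36, 0.8,0,0,0,0,0,-0.45, 0.8,0,0,0,0,0,-0.54, 0.8,0,0,0,0,0,-0.63, 0.8,0,0,0,0,0,-0.72, 0.8,0,0,0,0,0,-0.81, 0.8,0,0,0,0,0,-0.9, 0.8,0,0,0,0,0,-1, 0.8,0,0,0,0,0,-1]' | grep -E "clock|tool_pos"
python3 - <<'E'
from h import *
from plant import r
s=r.get_state();print(FX(s["tool_pos"]),s["q"].round(2));d=snap("wrist","w14")
w=load("pics/w2.npz");k=FX(plane(w,(488,240),.075)[0]);v=k-[55,-110];print("knob w2",k,np.hypot(*v),np.arctan2(v[1],-v[0]))
g=cv2.cvtColor(d["img"],cv2.COLOR_RGB2GRAY)
for a in(-.42,-.38,-.34): print(a,proj(d,[[*W(55-135*np.cos(a),-110+135*np.sin(a)),.075]]))
a=-.36;print(go([*W(55-135*np.cos(a),-110+135*np.sin(a)),.11],np.pi/2-a-.219))
E
```

```text
clock: 30.7
tool_pos: [0.5349, -0.0248, 0.1096]
clock: 31.9
tool_pos: [0.5351, -0.0243, 0.11]
[-35.68472328 -39.87468349] [ 0.55  1.03 -1.11  1.9   1.11  1.03  0.26]
knob w2 [ -66.02688086 -156.75679517] 129.74476399438024 -0.3686700879552747
-0.42 [[103.06515196 176.47888584]]
-0.38 [[110.70485496 172.82967791]]
-0.34 [[118.62205462 169.49378447]]
[[0.234, -0.786, 0.008], [-0.001, -0.01, -0.233], 'dyaw 0.366']
```

```bash
python3 - <<'E'
from h import *
d=load("pics/w14.npz");g=cv2.cvtColor(d["img"],cv2.COLOR_RGB2GRAY)
m=(g[120:230,50:190]<50).astype(np.uint8);n,l,st,c=cv2.connectedComponentsWithStats(m)
for i in range(1,n):
    if st[i,4]>30:print(st[i].tolist(),c[i]+[50,120])
print(g[150:206:5,75:150:5])
E
```

```text
[48, 29, 58, 40, 1694] [126.38193625 168.16706021]
[[213 218 220 213 213 141 143 141 142 146 109  53  20  16  73]
 [218 218 212 214 216 205 109  26   5  20  21   9   9  18   4]
 [208 214 216 220 214 164  10  20  29  27  24  11   9   1  21]
 [215 211 218 218 216  13  31  19  27  16  25  12  24  11  12]
 [214 217 215 213 217  23  29  21  18  27  26   8  17  22  16]
 [217 211 217 216 218  10  21  25  32  26  19  18  12   2   9]
 [216 212 218 218 215 161  24  23  15  18   4  19  12  17  45]
 [216 215 217 212 213 219 142  14  15  24  19  44 187 123  99]
 [210 214 219 215 218 214 212 221 179 185 214 216 211 200 172]
 [212 217 213 215 218 217 213 217 216 212 209 216 209 215 161]
 [216 215 213 218 213 214 217 219 218 212 217 216 216 211 211]
 [216 218 216 217 218 210 218 215 215 218 210 214 215 212 213]]
```

```bash
python3 -m pendant '[0.8,0.06,-0.25,0,0,0,-0.09, 0.8,0.12,-0.5,0,0,0,-0.18, 0.8,0.23,-0.78,0,0,0,-0.23, 0.8,0.23,-0.78,0,0,0,-0.23, 0.8,0.23,-0.78,0,0,0,-0.23]' | grep -E "clock|tool_pos"
python3 - <<'E'
from h import *
from plant import r
s=r.get_state();print(FX(s["tool_pos"]),s["q"].round(2))
a=-.36;print(go([*W(55-135*np.cos(a),-110+135*np.sin(a)),.053],np.pi/2-a-.219))
E
```

```text
clock: 32.45
tool_pos: [0.4759, -0.1318, 0.1118]
[ -70.1446967  -157.63940422] [ 0.81  1.03 -1.18  2.03  1.17  1.03  0.72]
[[0.002, 0.003, 0.392], [0.0, -0.009, -0.004], 'dyaw 0.006']
```

Lower and close gently.

```bash
python3 -m pendant '[0.8,0,0,0.15,0,0,0, 0.8,0,0,0.3,0,0,0, 0.8,0,0,0.39,0,0,0, 0.8,0,0,0.39,0,0,0, 0.2,0,0,0.39,0,0,0, 0.2,0,0,0.39,0,0,0, 0.2,0,0,0.39,0,0,0, 0.2,0,0,0.39,0,0,0, 0.2,0,0,0.39,0,0,0, 0.2,0,0,0.39,0,0,0, 0.2,0,0,0.39,0,0,0]' 8
cat >> h.py <<'E'
def arc(angs,a0,z=None):
    from plant import r
    s=r.get_state();M=R.from_quat(s["eef_rot"]).as_matrix()
    P=lambda a:np.array([*W(55-135*np.cos(a),-110+135*np.sin(a)),0])
    for a in angs: print(round(a,2),(M.T@(P(a)-P(a0))/.15).round(3).tolist(),"turn",round((a-a0)/(np.pi/2),3))
E
python3 - <<'E'
from h import *
from plant import r
s=r.get_state();p=FX(s["tool_pos"]);v=p-[55,-110];a0=np.arctan2(v[1],-v[0]);print(p,np.hypot(*v),a0)
arc(a0+.14*np.arange(1,12),a0)
E
```

```text
clock: 33.55
tool_pos: [0.4756, -0.1315, 0.0537]
eef_rot: [-0.07, 0.998, -0.001, -0.007]
contact_force: [0.2, -1.2, 2.2]
opening: 0.245
finger_force: 8.0
[ -70.52436908 -157.45384488] 134.19476378766402 -0.36143747700068074
-0.22 [-0.009, 0.126, -0.0] turn 0.089
-0.08 [-0.035, 0.249, -0.001] turn 0.178
0.06 [-0.078, 0.367, -0.001] turn 0.267
0.2 [-0.137, 0.478, -0.002] turn 0.357
0.34 [-0.211, 0.58, -0.003] turn 0.446
0.48 [-0.298, 0.671, -0.005] turn 0.535
0.62 [-0.397, 0.748, -0.006] turn 0.624
0.76 [-0.506, 0.811, -0.008] turn 0.713
0.9 [-0.623, 0.858, -0.009] turn 0.802
1.04 [-0.745, 0.888, -0.011] turn 0.891
1.18 [-0.871, 0.901, -0.013] turn 0.98
```

```bash
python3 -m pendant '[0.2,-0.01,0.126,0,0,0,0.09, 0.2,-0.035,0.25,0,0,0,0.18, 0.2,-0.08,0.367,0,0,0,0.267, 0.2,-0.137,0.478,0,0,0,0.357, 0.2,-0.21,0.58,0,0,0,0.446, 0.2,-0.21,0.58,0,0,0,0.446]'
python3 - <<'E'
from h import *
from plant import r
s=r.get_state();p=FX(s["tool_pos"]);v=p-[55,-110];a0=np.arctan2(v[1],-v[0]);print(p,np.hypot(*v),a0,go(s["tool_pos"],np.pi/2-a0-.219),s["q"].round(2))
arc(.34+.14*np.arange(1,10),.34)
E
```

```text
clock: 34.15
tool_pos: [0.496, -0.0383, 0.0536]
eef_rot: [0.275, 0.961, -0.002, -0.006]
contact_force: [0.6, 0.8, 3.5]
opening: 0.246
finger_force: 8.0
[-70.85318267 -61.96757195] 134.7076008663183 0.3645919130220068 [[0.0, 0.0, 0.0], [-0.004, -0.006, 0.016], 'dyaw -0.026'] [ 0.57  1.09 -1.06  2.04  1.29  0.94 -0.24]
0.48 [-0.009, 0.126, -0.001] turn 0.089
0.62 [-0.035, 0.249, -0.002] turn 0.178
0.76 [-0.079, 0.367, -0.003] turn 0.267
0.9 [-0.138, 0.478, -0.004] turn 0.357
1.04 [-0.212, 0.58, -0.006] turn 0.446
1.18 [-0.3, 0.67, -0.007] turn 0.535
1.32 [-0.4, 0.747, -0.008] turn 0.624
1.46 [-0.509, 0.809, -0.01] turn 0.713
1.6 [-0.626, 0.856, -0.011] turn 0.802
```

```bash
python3 -m pendant '[0.2,-0.01,0.126,0,0,0,0.09, 0.2,-0.035,0.25,0,0,0,0.18, 0.2,-0.08,0.367,0,0,0,0.267, 0.2,-0.138,0.478,0,0,0,0.357, 0.2,-0.212,0.58,0,0,0,0.446, 0.2,-0.3,0.67,0,0,0,0.535, 0.2,-0.4,0.747,0,0,0,0.624, 0.2,-0.509,0.809,0,0,0,0.713, 0.2,-0.509,0.809,0,0,0,0.713,0.2,-0.509,0.809,0,0,0,0.713]'
python3 - <<'E'
from h import *
from plant import r
s=r.get_state();p=FX(s["tool_pos"]);v=p-[55,-110];a0=np.arctan2(v[1],-v[0]);print(p,np.hypot(*v),a0,go([*W(55,25),s["tool_pos"][2]],-.219),s["q"].round(2))
E
```

```text
clock: 35.15
tool_pos: [0.6252, 0.021, 0.0525]
eef_rot: [0.744, 0.668, -0.004, -0.003]
contact_force: [1.6, -0.2, 7.2]
opening: 0.245
finger_force: 8.0
[42.42896902 23.96640976] 134.55493214634484 1.477233119423127 [[-0.003, 0.084, -0.001], [-0.006, 0.002, 0.072], 'dyaw -0.113'] [ 0.36  1.12 -0.93  1.65  1.06  0.97 -1.08]
```

```bash
python3 -m pendant '[0.2,0,0.04,0,0,0,0.035, 0.2,-0.003,0.084,0,0,0,0.07, 0.2,-0.003,0.084,0,0,0,0.07, 0.2,-0.003,0.084,0,0,0,0.07]' | grep -E "tool_pos|contact|clock"
python3 - <<'E'
from h import *
from plant import r
s=r.get_state();p=FX(s["tool_pos"]);v=p-[55,-110];a0=np.arctan2(v[1],-v[0]);print(p,np.hypot(*v),a0,go([*W(55,25),s["tool_pos"][2]],-.219))
E
```

```text
clock: 35.55
tool_pos: [0.6372, 0.019, 0.0523]
contact_force: [2.2, -0.8, 6.8]
[54.55521743 24.57107817] 134.57181321292305 1.5674911518975512 [[0.003, 0.003, -0.0], [-0.007, 0.002, 0.002], 'dyaw -0.003']
```

```bash
python3 -m pendant '[0.55,0,0,0,0,0,0, 0.55,0,0,0,0,0,0, 0.55,0,0,0,0,0,0, 0.55,0,0,-0.1,0,0,0, 0.55,0,0,-0.3,0,0,0, 0.55,0,0,-0.6,0,0,0, 0.55,0,0,-0.9,0,0,0, 0.55,-0.3,0,-1,0,0,0, 0.55,-0.7,0,-1,0,0,0, 0.55,-1,0,-1,0,0,0, 0.55,-1,0,-1,0,0,0]' | grep -E "tool_pos|contact|clock"
python3 -m pendant '[0.55,-0.3,0.3,0,0,0,0, 0.55,-0.3,0.5,0,0,0,0, 0.55,-0.3,0.5,0,0,0,0, 0.55,-0.3,0.5,0,0,0,0]' | grep -E "tool_pos|clock"
python3 - <<'E'
from h import *
d=snap("wrist","w15");T=snap("top","t15");S=snap("scene","s15")
for nm,D in(("wrist",d),("scene",S)):
    g=cv2.cvtColor(D["img"],cv2.COLOR_RGB2GRAY)
    u=proj(D,[[*W(55,25),.075],[*W(55,-110),.049],[*W(55,25),.06]]);print(nm,u.round(1).tolist())
    x,y=u[2].astype(int);r0=24 if nm=="wrist" else 14
    if 0<x<640 and 0<y<400:
        s=g[max(0,y-r0):y+r0,max(0,x-r0):x+r0];n,l,st,c=cv2.connectedComponentsWithStats((s<45).astype(np.uint8))
        for i in range(1,n):
            if st[i,4]>25:print(st[i].tolist(),(c[i]+[max(0,x-r0),max(0,y-r0)]).round(1))
# arm bar edges: bright bar over dark blank, scans along fixture x at z .045
for nm,D in(("wrist",d),("scene",S)):
    g=cv2.GaussianBlur(cv2.cvtColor(D["img"],cv2.COLOR_RGB2GRAY),(3,3),0).astype(np.float32)
    for Y in range(-85,11,10):
        X=np.arange(20,91,.5);p=proj(D,np.array([[*W(x,Y),.045] for x in X])).astype(np.float32)
        v=cv2.remap(g,p[:,0].reshape(1,-1),p[:,1].reshape(1,-1),1)[0];e=v[6:]-v[:-6]
        print(nm,Y,"rise",X[np.argmax(e)+3],"fall",X[np.argmin(e)+3],int(e.max()),int(e.min()))
E
```

```text
clock: 36.65
tool_pos: [0.6039, -0.1354, 0.2016]
contact_force: [-0.3, -0.1, -0.1]
clock: 37.05
tool_pos: [0.6692, -0.1852, 0.2013]
wrist [[218.7, -69.6], [238.4, 119.0], [224.8, -60.1]]
scene [[286.5, 203.3], [246.3, 191.8], [286.8, 207.6]]
[12, 8, 8, 13, 87] [287.3 207.1]
[9, 21, 15, 7, 55] [289.  216.9]
wrist -85 rise 67.0 fall 22.5 45 -52
wrist -75 rise 67.0 fall 40.5 48 -59
wrist -65 rise 28.5 fall 23.0 109 -100
wrist -55 rise 67.0 fall 45.5 43 -44
wrist -45 rise 70.5 fall 64.5 58 -64
wrist -35 rise 28.0 fall 23.0 98 -95
wrist -25 rise 70.5 fall 64.5 70 -66
wrist -15 rise 70.5 fall 64.5 70 -68
wrist -5 rise 21.5 fall 21.5 0 0
wrist 5 rise 21.5 fall 21.5 0 0
scene -85 rise 89.0 fall 69.0 14 -11
scene -75 rise 83.0 fall 22.0 8 -11
scene -65 rise 70.0 fall 29.5 5 -17
scene -55 rise 69.0 fall 58.0 6 -16
scene -45 rise 38.5 fall 63.0 6 -18
scene -35 rise 72.0 fall 63.0 4 -15
scene -25 rise 72.0 fall 62.5 4 -15
scene -15 rise 83.5 fall 62.0 22 -16
scene -5 rise 35.0 fall 23.0 21 -20
scene 5 rise 43.5 fall 22.0 26 -31
```

```bash
python3 -c "
from h import *
print(go([*W(40,-60),.25],-.219))"
```

```text
[[0.717, -0.597, -0.318], [-0.009, 0.003, 0.002], 'dyaw -0.004']
```

```bash
python3 -m pendant '[0.55,0.2,-0.2,-0.3,0,0,0, 0.55,0.45,-0.4,-0.3,0,0,0, 0.55,0.72,-0.6,-0.32,0,0,0, 0.55,0.72,-0.6,-0.32,0,0,0, 0.55,0.72,-0.6,-0.32,0,0,0, 0.55,0.72,-0.6,-0.32,0,0,0]' | grep -E "tool_pos|clock"
python3 - <<'E'
from h import *
d=snap("wrist","w16");g=cv2.GaussianBlur(cv2.cvtColor(d["img"],cv2.COLOR_RGB2GRAY),(3,3),0).astype(np.float32)
def scan(fixed,lo,hi,ax,z):
    t=np.arange(lo,hi,.5);p=proj(d,np.array([[*(W(x,fixed) if ax=='x' else W(fixed,x)),z] for x in t])).astype(np.float32)
    v=cv2.remap(g,p[:,0].reshape(1,-1),p[:,1].reshape(1,-1),1)[0];e=v[5:]-v[:-5]
    return t[np.argmax(e)+2],t[np.argmin(e)+2],int(e.max()),int(e.min())
for Y in range(-85,11,12):print("bar",Y,"near45",scan(Y,37,52,'x',.045),"near65",scan(Y,58,73,'x',.045))
for Y in(15,60,90,115):print("blank front",scan(Y,-8,20,'x',.027))
for X in(12,25,80,90):print("blank right",scan(X,-8,20,'y',.027))
u=proj(d,[[*W(55,25),.075]])[0];x,y=u.astype(int);s=g[y-30:y+30,x-30:x+30];n,l,st,c=cv2.connectedComponentsWithStats((s<42).astype(np.uint8));print(u)
for i in range(1,n):
    if st[i,4]>100:print(st[i].tolist(),c[i]+[x-30,y-30])
print(FX(plane(d,[u],.075)[0]))
# bystanders: compare top views before/after
A=load("pics/top0.npz")["img"].astype(int);B=load("pics/t15.npz")["img"].astype(int)
for nm,(x,y) in dict(pot=(383,157),gauge=(268,217),driver=(177,170),caliper=(441,140),bottle=(227,140),tape=(212,177)).items():
    sl=np.s_[y-12:y+12,x-12:x+12];print(nm,np.abs(A[sl]-B[sl]).mean().round(1))
E
```

```text
clock: 37.8
tool_pos: [0.6054, -0.0627, 0.2495]
bar -85 near45 (np.float64(46.5), np.float64(43.0), 36, -57) near65 (np.float64(65.0), np.float64(71.0), 33, -20)
bar -73 near45 (np.float64(47.0), np.float64(44.0), 18, -39) near65 (np.float64(65.0), np.float64(61.5), 31, -9)
bar -61 near45 (np.float64(47.5), np.float64(44.0), 10, -31) near65 (np.float64(65.0), np.float64(61.5), 28, -8)
bar -49 near45 (np.float64(47.0), np.float64(44.0), 17, -39) near65 (np.float64(65.0), np.float64(62.0), 27, -7)
bar -37 near45 (np.float64(47.0), np.float64(44.0), 13, -36) near65 (np.float64(65.0), np.float64(61.5), 33, -10)
bar -25 near45 (np.float64(39.5), np.float64(44.0), 3, -65) near65 (np.float64(64.5), np.float64(70.5), 71, -55)
bar -13 near45 (np.float64(47.0), np.float64(44.0), 5, -21) near65 (np.float64(64.5), np.float64(61.5), 22, -6)
bar -1 near45 (np.float64(47.0), np.float64(43.5), 10, -27) near65 (np.float64(65.0), np.float64(71.0), 22, -9)
blank front (np.float64(11.5), np.float64(5.0), 18, -49)
blank front (np.float64(11.5), np.float64(5.0), 1, -52)
blank front (np.float64(12.0), np.float64(5.0), 2, -101)
blank front (np.float64(-7.0), np.float64(-7.0), 0, 0)
blank right (np.float64(12.0), np.float64(5.0), 12, -49)
blank right (np.float64(15.5), np.float64(4.5), 2, -52)
blank right (np.float64(2.5), np.float64(5.0), 24, -41)
blank right (np.float64(12.0), np.float64(5.0), 16, -54)
[338.06725798  84.55809302]
[17, 18, 26, 24, 478] [337.89330544  83.54811715]
[55. 25.]
pot 33.0
gauge 21.0
driver 20.2
caliper 32.8
bottle 18.5
tape 21.6
```

```bash
python3 -c "
from plant import r
print(r.finish_job())"
```

```text
the job is handed in; nothing more can be done
None
```

The job is handed in at about 38 s of the 72 s allowed: bush and block stood upright in the tray when last checked, the blank measures flush against both fences, and the hold-down arm is parallel to the back fence; I kept clear of the other items, but my before/after picture check on them was inconclusive.

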